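Unclip the exhaust filter cover and put it in the rinse tray

TASK

The louvred filter cover on top of the bench exhaust inlet needs rinsing. Gently squeeze its two upright side tabs together to free its hooks and, keeping them squeezed, slide it away from the inlet's steel pipe stub until you feel it come up against its stop (about a centimetre, never the same), then draw it steadily straight up; do not crush the tabs, ram the stop or tear at the hooks. Set it down gently, right way up and flat on the floor of the white rinse tray, let go, and leave everything else where it is.

Things in the scene. Friction and masses are not known exactly. Their poses are not given: they have to be found in the camera images.
- inlet: Fixed ivory exhaust inlet box, 200 (x) x 150 (y) x 70 mm high, slotted sides, a steel pipe stub in its +x end, which looks away from the robot. Origin: centre of its underside, z up. Its 6 mm thick top has an opening under the cover. Inside, two sprung seals (2.5 N each) rub on the cover's skirt: drag 2 to 4 N in sliding and for the first 12 mm of lifting. Inlet and tray may swap sides and be turned.
- cover: Loose ivory snap-in cover, 120 to 150 g, axes as the inlet's. Plate 154 (x) x 84 (y) x 5 mm; skirt below it 108 x 64 x 18 mm deep, 1.5 mm play in y. Origin: centre of the skirt's lower edge; plate top at z = 23 mm, tab tops at 48 mm. Seated, the origin is 52 mm above the bench. A tongue and two side lugs under the plate sit under lips: it cannot rise until slid along -x. Stands flat on its skirt when put down.
- grip (a point): Point on the cover between the two tabs, at their mid-height: 35.5 mm above the cover's origin. The tabs lie to its +y and -y. Sliding: 5 to 15 mm along -x until the skirt meets the stop, not known beforehand; in the last 2 mm before the stop tongue and lugs are free of the lips. Push on the stop with a few N only (5 to 10 N in all with the drag); more than 25 N between cover and inlet breaks it.
- tab_left_face (a point): Centre of the outer face of the upright tab on the cover's +y side. Each tab stands 25 mm above the plate, is 30 mm wide (along x) and 4 mm thick; the flat outer faces are 60 mm apart at rest, 48 mm pushed home. This point moves with the tab.
- tab_right_face (a point): The same for the tab on the cover's -y side.
- tab_left (a joint): Travel of the +y tab towards the middle: 0 at rest, 0.006 m at its stop. Spring: 2.2 N to start, 1.1 N more per mm, 8.8 N at the stop. At rest its hook reaches 3 mm (up to 4.5 if the cover is off to that side) under the inlet's top; pressed home it is free. Springs back when let go. Squeeze with 12 to 18 N; over 25 N a finger crushes the tabs.
- tab_right (a joint): The same for the -y tab: 0 at rest, 0.006 m fully pressed in towards the middle.
- tray: Fixed white open rinse tray, 284 (x) x 210 (y) mm outside, 45 mm high, walls and floor 5 mm. Origin: centre of its underside, z up. Its +x end holds the film reel (all of it beyond x = 50 mm); the rest is free for the cover.
- reel: Loose black film reel, 66 mm across, 35 mm high, standing in the +x end of the tray. Origin: centre of its underside. Leave it.
- brown_bottle: Amber bottle with black cap, 72 mm across, 190 mm high, beyond the work. Origin: centre of its underside. Leave it.
- white_bottle: White bottle, 68 mm across, 160 mm high, beyond the work. Origin: centre of its underside. Leave it.
- beaker: Clear beaker, 72 mm across, 85 mm high, beyond the work, between the bottles. Origin: centre of its underside. Leave it.
- tongs: Steel print tongs lying flat between inlet and tray, 180 mm long, 18 mm wide, 8 mm high. Origin: underside, mid-length. Leave them.
- jar: Grey jar, 60 mm across, 80 mm high, at the left. Origin: centre of its underside. Leave it.
- brush: Brush lying flat at the right. Leave it.

How it is judged (in metres and radians):
On the way, in this order (a step that is already met when the one before it is completed fails the run):
1. both tabs are pressed in at least 4 mm at once while the cover is still seated (value of joint each of tab_left, tab_right above 0.004 m and z of cover in the frame of inlet below 0.056 m), for 0.1 s.
2. the cover is drawn clear, at least 15 mm up, over the inlet (z of cover in the frame of inlet above 0.067 m and horizontal distance between cover and inlet below 0.03 m), for 0.1 s.
At the end, for the whole second after the job is handed in: The cover lies on the tray's floor, flat and right way up (within 0.1 rad, its origin within 12 mm of the tray's underside height), inside the tray's walls, at rest, its tabs sprung out (x of cover in the frame of tray between -0.1 and 0.1 m and y of cover in the frame of tray between -0.08 and 0.08 m and z of cover in the frame of tray between 0 and 0.012 m and angle between cover's own z axis and vertical below 0.1 rad and linear speed of cover below 0.02 m/s and value of joint each of tab_left, tab_right below 0.0015 m); the robot touches nothing.
It fails at once if the tabs are crushed: the fingers press on the cover with more than 50 N in all (25 N a side) (contact force between the fingers and cover above 50 N).
It fails at once if the hooks are forced or the inlet strained: more than 25 N between cover and inlet (contact force between cover and inlet above 25 N).
It fails at once if the cover is set down hard: more than 35 N between cover and tray (contact force between cover and tray above 35 N).
It fails at once if the cover is dropped or thrown: it moves faster than 1.2 m/s (linear speed of cover above 1.2 m/s).
It fails at once if something else on the bench is moved by more than 30 mm (distance of any of reel, brown_bottle, white_bottle, beaker, tongs, jar, brush from where it was at the start of the episode above 0.03 m).
It also fails if it takes over 58 s, if anything falls off the work surface, if the arm or the gripper's body presses on something with over 40 N, if the wrist force passes 120 N, or if a joint passes its speed limit or range.

ROBOT

A 6-joint arm with a two-finger parallel gripper is mounted at the origin on the work surface. World frame = base frame: x ahead of the robot, y to its left, z up, the work surface at z = 0. Lengths are in mm, angles in rad, forces in N, time in s.
With the tool pointing down it reaches from about 275 to 1000 mm from the base axis. Payload 8.4 kg.
Tool frame: the origin (TCP) lies between the finger pads; the fingertips stand 22 mm ahead of it and the grasp point (between the pads) lies 3 mm ahead of it; z points along the fingers, y is the line along which they close (so a half turn about z gives the same grasp; the last joint's range is limited). The gripper opens to 85 mm and grips with 20 to 120 N. Pads are 22 mm wide; open, the fingers measure 114 mm over their backs; the gripper's body (76 mm by 85 mm) begins 54 mm behind the grasp point. The pads swing forward as they close: fully open they stand 13 mm farther back than shut.
Start: joints at [1.131, 0.353, 1.633, -0, 1.155, -0.002], TCP at [264.966, 566.057, 253.281] pointing down, gripper open.
Joint ranges: [-2.63, 2.63], [-0.92, 2.1], [0.06, 2.66], [-1.3, 4.44], [0, 2.69], [-3.02, 3.02]. Speed limits (rad/s): [2.22, 2.22, 2.79, 3.14, 3.14, 3.14].

INTERFACE

Orientations are given as [roll, pitch, yaw] about the fixed x, y, z axes, in that order (R = Rz(yaw) Ry(pitch) Rx(roll)).
In Python, from rig import r, grab_frame gives the robot as it stands.
- The arm moves only by the shell command python3 -m inch 'ROWS' [FORCE]. ROWS is JSON, a list of rows, each a list of 7 numbers: the turn, a rotation vector about the tool's x, y, z as a fraction of full scale, then the shift along the tool's x, y, z as a fraction of full scale, then the closure, from 0 (fully open) to 1 (shut). In form: [[rx, ry, rz, dx, dy, dz, fingers], ...]. A call has 1 to 8 rows; each row shifts and turns the commanded pose from where the row before left it, along the tool's axes as they then stand; what a row does not reach is not made up. Full scale, the value 1, is 2.5 cm for a shift and pi rad for a turn. A row lasts 1/12 s, in which the tool goes at most 41.7 mm and 7.16 degrees, less where a joint would pass 70% of its speed; a pose out of reach is approached as far as the arm can. A call with a number of a shift or a turn outside -1 to 1 is refused whole. A call with a gripper value outside its range is refused whole. The fingers move at their own pace and stop on an object; FORCE is the grip in N (left out, the last holds). Time passes only in rows, so rows that do not move let the fingers close. It gives the time, the measured TCP pose, the force, the opening and the grip force at its end, in the units of the state.
- r.sense(): the state, without advancing time (a new reading comes with each control period).
- grab_frame(name): name is "scene" or "side" or "wrist"; returns a dict with "pixels" (400x640x3 uint8, red, green, blue), "z_map" (400x640 float32, mm along the optical axis (not along the pixel's ray), 0 where there is no reading), "vertical_fov" (degrees; the focal length in pixels is half the picture's height over the tangent of half this angle, whatever the lens; pixels are square), "cx", "cy" (the principal point, pixels), "cam_to_world" (4x4, takes a point from camera to world coordinates). Camera axes: x right, y down, z forward; pixel columns grow to the right and rows downward; lengths in mm; the calibration is good to about 2 mm. A picture is of the moment at which its call begins.
- r.sign_off(): hands the job in; it is judged then, once.
The state is a dict: "clock": time; "qpos": joint angles; "qvel": joint speeds; "joint_efforts": joint torques, N m; "eef_pos": TCP position; "tcp_rot": TCP orientation; "contact_force": force on the tool from outside, world axes, zero at the start; "wrist_torque": the same for the moment, N m; "opening": opening from 0.0 (shut) to 1.0 (fully open); "grasp_force": force on a finger pad.
Only numpy, scipy, OpenCV 4.12 (cv2) and the standard library are available. Lean on these libraries where they do the work, as an engineer would, in place of code of your own. Each camera call takes 0.05 s, during which the arm holds its last target. There are 200 camera calls.

## Working session

There is one attempt and no reset: what is moved stays moved. The work goes in short steps, Python scripts to look and compute and a shell command to move; the robot and the scene stay as the last step left them, time stands still between calls to the robot, and variables do not carry over. Pictures are saved under pics/ and viewed, at most 10 in all, crops included, and the job is handed in when it is done.

```bash
ls; mkdir -p pics; cat > h.py <<'E'
import numpy as np, cv2
from rig import r, grab_frame
def shot(n, png=None):
    f=grab_frame(n)
    if png: cv2.imwrite('pics/'+png, f['pixels'][:,:,::-1])
    return f
def pts(f):
    H,W=f['z_map'].shape; fl=H/2/np.tan(np.radians(f['vertical_fov'])/2)
    u,v=np.meshgrid(np.arange(W),np.arange(H)); z=f['z_map']
    P=np.stack([(u-f['cx'])/fl*z,(v-f['cy'])/fl*z,z],-1)
    T=np.array(f['cam_to_world'])
    Q=P@T[:3,:3].T+T[:3,3]; Q[z==0]=np.nan
    return Q
E
python3 - <<'E'
from h import *
s=r.sense(); print(s)
for n in ('scene','side'):
    f=shot(n,n+'0.png'); print(n,f['vertical_fov'],np.round(f['cam_to_world'],2).tolist(),(f['z_map']>0).mean())
    np.save(n+'0.npy',pts(f))
E
```

```text
pics
{'clock': 0.0, 'qpos': array([ 1.13064070e+00,  3.53636317e-01,  1.63415270e+00, -1.31851266e-05,
        1.15520132e+00, -2.42067483e-03]), 'qvel': array([-1.08427849e-04,  1.64647818e-04, -8.33348007e-04, -2.45074881e-03,
        2.39147374e-05,  3.66391868e-04]), 'joint_efforts': array([ 1.70352589e-03, -6.05261350e+01, -3.42080426e+01,  1.62177521e-04,
        9.08608170e-03, -3.91396645e-05]), 'eef_pos': array([264.75148578, 565.65146895, 252.56110973]), 'tcp_rot': array([-3.14019495e+00,  8.67195724e-06,  2.70386304e+00]), 'contact_force': array([ 0.20746856, -0.78803993, -0.09070995]), 'wrist_torque': array([-0.04015044,  0.04478328,  0.00689571]), 'grasp_force': 0.0, 'opening': 0.9973011690993815}
scene 45.63076953355432 [[-0.8, 0.41, -0.44, 1193.35], [0.6, 0.53, -0.6, 821.63], [-0.01, -0.74, -0.67, 995.27], [0.0, 0.0, 0.0, 1.0]] 0.9961484375
side 57.89529834367048 [[0.98, -0.15, 0.16, 425.65], [-0.22, -0.61, 0.76, -781.0], [-0.02, -0.78, -0.63, 722.91], [0.0, 0.0, 0.0, 1.0]] 0.9958359375
```

View pics/scene0.png

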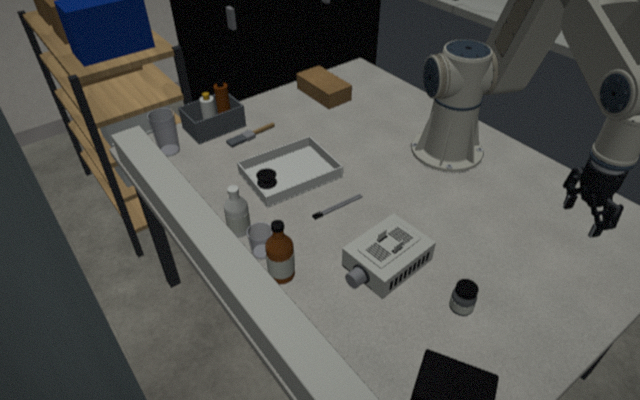

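View pics/side0.png

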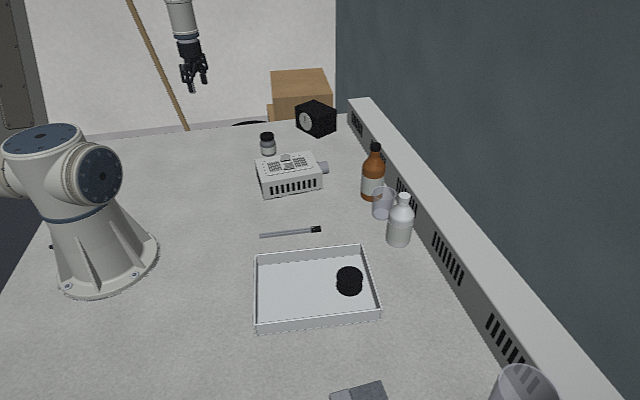

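The scene view shows the inlet at about (388,255) with its stub at (355,277), the tray at (290,170) with the reel at (266,178), and the tongs at (337,207). The side view shows the inlet at (290,175) and the tray at (315,290). Next I measure poses by depth bands.

```bash
python3 - <<'E'
from h import *
A={'scene':((330,440),(205,300)),'side':((245,335),(140,205))}
B={'scene':((230,350),(130,210)),'side':((245,390),(235,340))}
def rect(Q,lo,hi,t):
    Q=Q[~np.isnan(Q[:,2])]; m=(Q[:,2]>lo)&(Q[:,2]<hi); q=Q[m]
    if len(q)<10: print(t,len(q)); return
    c,s,a=cv2.minAreaRect(q[:,:2].astype(np.float32)); print(t,len(q),np.round(c,1),np.round(s,1),round(a,2),'zmed',np.round(np.median(q[:,2]),1),'mean',np.round(q.mean(0),1))
al=[]
for n in ('scene','side'):
    Q=np.load(n+'0.npy')
    (u0,u1),(v0,v1)=A[n]; q=Q[v0:v1,u0:u1].reshape(-1,3)
    rect(q,62,110,n+' inlet top'); rect(q,72.5,79,n+' plate'); rect(q,86,110,n+' tabs'); rect(q,95,110,n+' tabtops'); 
    t=q[(q[:,2]>88)&(q[:,2]<105)]
    if len(t)>10:
        _,l,c=cv2.kmeans(t[:,:2].astype(np.float32),2,None,(3,50,.1),5,cv2.KMEANS_PP_CENTERS); print(' tab clusters',c.round(1).tolist(),np.bincount(l.ravel()))
    (u0,u1),(v0,v1)=B[n]; q=Q[v0:v1,u0:u1].reshape(-1,3)
    rect(q,38,52,n+' tray rim'); rect(q,2,52,n+' tray all')
    f=shot(n); px=f['pixels'][v0:v1,u0:u1].max(-1).reshape(-1)
    m=(px<60)&(q[:,2]>30); k=q[m]; rect(k,30,45,n+' reel')
E
```

```text
scene inlet top 3331 [531.1 253.6] [210.6 154. ] 3.88 zmed 69.9 mean [535.4 259.2  70.7]
scene plate 873 [536.4 253.8] [184.4 136.8] 2.99 zmed 74.0 mean [533.8 256.4  74.3]
scene tabs 76 [528.8 254.3] [30.6 62.8] 4.4 zmed 94.3 mean [529.  254.6  94. ]
scene tabtops 34 [529.3 253.4] [30.4 59.8] 3.7 zmed 98.0 mean [530.1 252.6  97.9]
 tab clusters [[527.4000244140625, 282.20001220703125], [530.9000244140625, 226.8000030517578]] [33 34]
scene tray rim 523 [ 518.9 -222. ] [218.  288.3] 85.1 zmed 41.0 mean [ 538.2 -216.1   41.3]
scene tray all 4024 [ 506.4 -265.5] [439.2 440.4] 52.37 zmed 13.1 mean [ 522.1 -239.1   17.5]
scene reel 198 [ 607.2 -226.5] [64.1 58.3] 60.88 zmed 37.2 mean [ 607.6 -227.4   37.2]
side inlet top 1629 [522.  316.9] [204.7 288.8] 4.41 zmed 72.6 mean [522.1 240.   73.9]
side plate 697 [520.5 306.1] [197.9 266.8] 3.77 zmed 75.9 mean [522.6 245.2  75.7]
side tabs 81 [524.6 249.6] [28.7 63.6] 5.56 zmed 95.0 mean [524.6 249.4  94.8]
side tabtops 41 [525.1 249.6] [28.  63.4] 5.13 zmed 99.0 mean [524.9 249.2  99. ]
 tab clusters [[526.7000122070312, 221.60000610351562], [521.9000244140625, 277.8999938964844]] [38 37]
side tray rim 1669 [ 558.6 -219.5] [233.9 367.1] 85.63 zmed 43.1 mean [ 538.4 -238.9   43.2]
side tray all 11181 [ 524.3 -192.5] [330.4 410.1] 76.26 zmed 6.9 mean [ 519.8 -222.    14.5]
side reel 458 [ 613.2 -232.7] [174.9  80.5] 85.25 zmed 41.1 mean [ 605.  -234.1   41.1]
```

```bash
python3 -m inch '[[0,0,-0.033,0,0,0,0],[0,0,-0.033,0,0,0,0],[0,0,-0.033,0,0,0,0],[0,0,-0.032,0,0,0,0],[0,0,-0.032,0,0,0,0],[0,0,0,-0.3,-0.4,0,0],[0,0,0,-0.6,-0.83,0,0],[0,0,0,-0.6,-0.83,0,0]]' 20
python3 -m inch '[[0,0,0,-0.6,-0.83,0,0],[0,0,0,-0.6,-0.83,0,0],[0,0,0,-0.6,-0.83,0,0],[0,0,0,-0.6,-0.83,0,0],[0,0,0,-0.6,-0.83,0,0],[0,0,0,-0.6,-0.83,0,0],[0,0,0,-0.6,-0.83,0,0],[0,0,0,-0.6,-0.83,0,0]]'
python3 -m inch '[[0,0,0,-0.6,-0.83,0,0],[0,0,0,-0.6,-0.83,0,0],[0,0,0,-0.6,-0.83,0,0],[0,0,0,-0.6,-0.83,0,0],[0,0,0,-0.6,-0.83,0,0],[0,0,0,-0.2,-0.4,0,0],[0,0,0,0,0,0,0],[0,0,0,0,0,0,0]]'
python3 - <<'E'
from h import *
f=shot('wrist','wrist0.png'); s=r.sense(); print(s['eef_pos'],s['tcp_rot'],s['contact_force'],s['clock'])
Q=pts(f); np.save('wrist0.npy',Q)
t=Q.reshape(-1,3); t=t[(t[:,2]>90)&(t[:,2]<106)&(abs(t[:,0]-527)<60)&(abs(t[:,1]-252)<60)]
_,l,c=cv2.kmeans(t[:,:2].astype(np.float32),2,None,(3,50,.1),5,cv2.KMEANS_PP_CENTERS); print(c,np.bincount(l.ravel()))
for k in (0,1): print(cv2.minAreaRect(t[l.ravel()==k,:2].astype(np.float32)), np.percentile(t[l.ravel()==k,2],[5,50,95]))
print(cv2.minAreaRect(t[:,:2].astype(np.float32)))
E
```

```text
clock: 0.87
eef_pos: [306.5, 516.6, 253.0]
tcp_rot: [-3.141, -0.0, -3.069]
contact_force: [1.1, -0.2, 0.1]
opening: 1.001
grasp_force: 0.0
clock: 1.53
eef_pos: [439.0, 358.9, 253.2]
tcp_rot: [-3.141, -0.0, -3.071]
contact_force: [0.3, 0.2, -0.3]
opening: 0.996
grasp_force: 0.0
clock: 2.2
eef_pos: [526.2, 252.7, 253.1]
tcp_rot: [3.142, -0.001, -3.071]
contact_force: [-0.0, -0.5, -0.6]
opening: 0.998
grasp_force: 0.0
[525.90803137 253.3005497  253.15542179] [ 3.14142588e+00 -6.04198169e-04 -3.06929493e+00] [ 0.23366134 -0.22282052 -0.11219444] 2.25
[[528.86115 224.38242]
 [524.2075  279.48236]] [236 227]
((529.6973266601562, 223.92413330078125), (30.1633358001709, 4.588230133056641), 3.935903549194336) [ 92.95427018 100.26291061 101.73169683]
((525.0447998046875, 280.0589599609375), (29.391996383666992, 4.477875232696533), 4.113787651062012) [ 93.52181471 100.3434895  101.48504496]
((527.5620727539062, 251.98741149902344), (30.151880264282227, 60.93915939331055), 4.35235071182251)
```

View pics/wrist0.png

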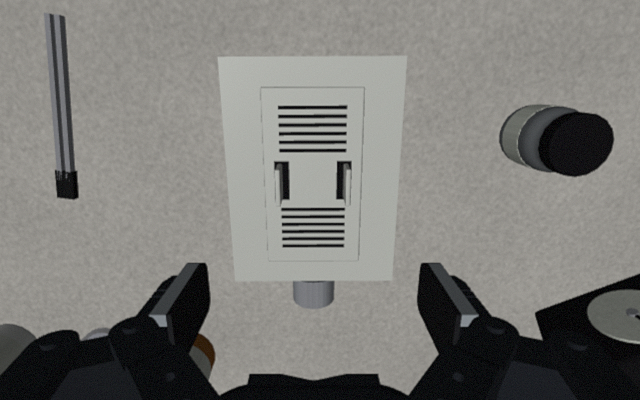

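The wrist view shows the tabs at (280,182) and (347,182) and the stub below at (313,290). The fingers straddle the tabs, so I descend.

```bash
python3 -m inch '[[0,0,0,-0.05,-0.04,0.4,0],[0,0,0,0,0,0.9,0],[0,0,0,0,0,0.9,0],[0,0,0,0,0,0.9,0],[0,0,0,0,0,0.9,0],[0,0,0,0,0,0.9,0],[0,0,0,0,0,0.6,0],[0,0,0,0,0,0.3,0]]'
python3 -m inch '[[0,0,0,0,0,0.16,0],[0,0,0,0,0,0,0.1],[0,0,0,0,0,0,0.15],[0,0,0,0,0,0,0.2],[0,0,0,0,0,0,0.2],[0,0,0,0,0,0,0.2]]'
python3 - <<'E'
from h import *
f=shot('wrist','wrist1.png'); s=r.sense(); print(s['eef_pos'],s['tcp_rot'],s['contact_force'],s['opening'],s['clock'])
Q=pts(f); t=Q.reshape(-1,3); t=t[(t[:,2]>92)&(t[:,2]<104)&(abs(t[:,0]-527)<18)&(abs(t[:,1]-252)<33)]
print(len(t)); print(cv2.minAreaRect(t[:,:2].astype(np.float32)))
E
```

```text
clock: 2.92
eef_pos: [525.7, 252.6, 105.5]
tcp_rot: [-3.14, -0.003, -3.066]
contact_force: [0.2, -0.2, 0.8]
opening: 0.993
grasp_force: 0.0
clock: 3.42
eef_pos: [528.1, 252.6, 105.1]
tcp_rot: [3.141, 0.001, -3.067]
contact_force: [-0.1, 0.0, -0.3]
opening: 0.8
grasp_force: 0.0
[528.05902565 252.57173784 104.9546363 ] [ 3.14116293e+00  1.05184518e-03 -3.06743169e+00] [-0.34981938  0.12718132  0.06379933] 0.7970302942013896 3.4667
2029
((527.0186767578125, 250.0713348388672), (30.68784523010254, 63.95828628540039), 4.348871231079102)
```

View pics/wrist1.png

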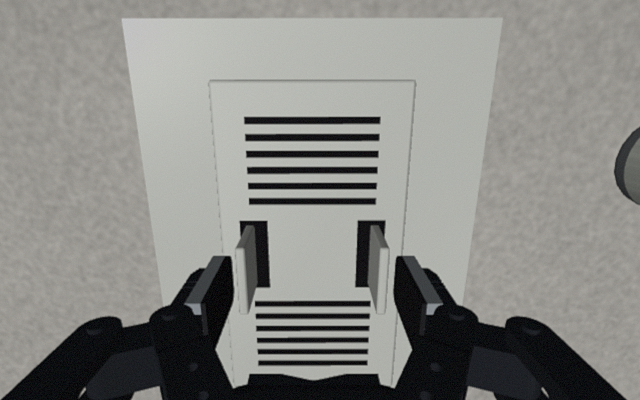

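The fingers straddle the tabs, which appear at (243,268) and (380,268), with even gaps and the pad edges just outside. I'll go a little lower and close in stages.

```bash
python3 -m inch '[[0,0,0,0,-0.03,0.1,0.2],[0,0,0,0,0,0.1,0.2],[0,0,0,0,0,0,0.26],[0,0,0,0,0,0,0.28],[0,0,0,0,0,0,0.28]]'
python3 -m inch '[[0,0,0,0,0,0,0.3],[0,0,0,0,0,0,0.32],[0,0,0,0,0,0,0.32],[0,0,0,0,0,0,0.32]]'
python3 -m inch '[[0,0,0,0,0,0,0.34],[0,0,0,0,0,0,0.36],[0,0,0,0,0,0,0.36],[0,0,0,0,0,0,0.36]]'
```

```text
clock: 3.88
eef_pos: [527.7, 251.6, 99.1]
tcp_rot: [-3.141, -0.0, -3.067]
contact_force: [0.9, 0.1, 0.4]
opening: 0.723
grasp_force: 0.0
clock: 4.22
eef_pos: [527.8, 251.8, 99.5]
tcp_rot: [3.141, 0.0, -3.067]
contact_force: [-1.2, -0.4, 3.4]
opening: 0.683
grasp_force: 3.1
clock: 4.55
eef_pos: [528.0, 251.8, 99.7]
tcp_rot: [3.141, 0.0, -3.067]
contact_force: [-0.8, 0.6, 6.2]
opening: 0.641
grasp_force: 5.0
```

```bash
python3 -m inch '[[0,0,0,0,0,-0.03,0.38],[0,0,0,0,0,-0.03,0.4],[0,0,0,0,0,0,0.4],[0,0,0,0,0,0,0.4]]'
python3 -m inch '[[0,0,0,0,0,-0.02,0.42],[0,0,0,0,0,-0.02,0.43],[0,0,0,0,0,0,0.43],[0,0,0,0,0,0,0.43]]'
```

```text
clock: 4.88
eef_pos: [527.9, 251.7, 100.6]
tcp_rot: [-3.142, 0.0, -3.067]
contact_force: [1.3, 0.9, -1.5]
opening: 0.603
grasp_force: 6.7
clock: 5.22
eef_pos: [527.7, 251.6, 101.7]
tcp_rot: [-3.142, -0.0, -3.067]
contact_force: [1.1, 0.4, -3.9]
opening: 0.571
grasp_force: 8.0
```

```bash
python3 -m inch '[[0,0,0,0,0,0.02,0.44],[0,0,0,0,0,0,0.445],[0,0,0,0,0,0,0.445],[0,0,0,0,0,0,0.445]]'
python3 -m inch '[[0,0,0,0,0,0,0.45],[0,0,0,0,0,0,0.46],[0,0,0,0,0,0,0.46],[0,0,0,0,0,0,0.46]]'
```

```text
clock: 5.55
eef_pos: [527.6, 251.7, 101.4]
tcp_rot: [-3.142, -0.0, -3.067]
contact_force: [-0.9, -0.1, 1.4]
opening: 0.555
grasp_force: 8.7
clock: 5.88
eef_pos: [527.7, 251.7, 101.4]
tcp_rot: [3.142, -0.0, -3.067]
contact_force: [-1.0, 0.8, 3.8]
opening: 0.546
grasp_force: 18.7
```

```bash
python3 -m inch '[[0,0,0,0,0,-0.01,0.455],[0,0,0,0,0,0,0.455],[0,0,0,0.04,0,0,0.455],[0,0,0,0.04,0,0,0.455],[0,0,0,0.04,0,0,0.455]]'
python3 -m inch '[[0,0,0,0.04,0,0,0.455],[0,0,0,0.04,0,0,0.455]]'
```

```text
clock: 6.3
eef_pos: [525.5, 251.7, 101.7]
tcp_rot: [3.141, 0.002, -3.067]
contact_force: [2.7, 1.0, -1.6]
opening: 0.548
grasp_force: 16.3
clock: 6.47
eef_pos: [523.1, 251.4, 101.7]
tcp_rot: [3.141, 0.001, -3.067]
contact_force: [3.4, 0.0, -0.3]
opening: 0.544
grasp_force: 16.4
```

Drag is about 3 N and the slide is working. I'll continue in 0.5–1 mm steps.

```bash
python3 -m inch '[[0,0,0,0.03,0,0,0.455],[0,0,0,0.02,0,0,0.455]]' | grep -E 'pos|contact'
python3 -m inch '[[0,0,0,0.02,0,0,0.455],[0,0,0,0,0,0,0.455]]'| grep -E 'pos|contact'
```

```text
eef_pos: [521.6, 251.3, 101.6]
contact_force: [3.3, 1.0, -1.4]
eef_pos: [521.0, 251.2, 101.6]
contact_force: [2.8, 0.4, -0.9]
```

```bash
python3 -m inch '[[0,0,0,0.02,0,0,0.455],[0,0,0,0.02,0,0,0.455],[0,0,0,0,0,0,0.455]]'| grep -E 'pos|contact|grasp'
```

```text
eef_pos: [520.0, 251.1, 101.6]
contact_force: [2.5, -0.0, -0.6]
grasp_force: 16.5
```

```bash
python3 -m inch '[[0,0,0,0.02,0,0,0.455],[0,0,0,0.02,0,0,0.455],[0,0,0,0,0,0,0.455]]'| grep -E 'pos|contact|grasp'
```

```text
eef_pos: [518.9, 251.0, 101.5]
contact_force: [3.3, 0.3, -0.8]
grasp_force: 16.5
```

```bash
python3 -m inch '[[0,0,0,0.02,0,0,0.455],[0,0,0,0.02,0,0,0.455],[0,0,0,0,0,0,0.455]]'| grep -E 'pos|contact|grasp'
```

```text
eef_pos: [517.9, 251.0, 101.5]
contact_force: [3.2, 0.8, -1.2]
grasp_force: 16.5
```

```bash
python3 -m inch '[[0,0,0,0.02,0,0,0.455],[0,0,0,0.02,0,0,0.455],[0,0,0,0,0,0,0.455]]'| grep -E 'pos|contact|grasp'
```

```text
eef_pos: [517.0, 250.9, 101.5]
contact_force: [3.9, 1.2, -1.4]
grasp_force: 16.4
```

```bash
python3 -m inch '[[0,0,0,0.02,0,0,0.455],[0,0,0,0.01,0,0,0.455],[0,0,0,0,0,0,0.455]]'| grep -E 'pos|contact|grasp'
```

```text
eef_pos: [516.2, 250.8, 101.5]
contact_force: [2.4, 0.6, -0.2]
grasp_force: 16.4
```

```bash
python3 -m inch '[[0,0,0,0.02,0,0,0.455],[0,0,0,0.01,0,0,0.455],[0,0,0,0,0,0,0.455]]'| grep -E 'pos|contact|grasp'
```

```text
eef_pos: [515.5, 250.8, 101.5]
contact_force: [2.9, 0.6, -0.7]
grasp_force: 16.4
```

```bash
python3 -m inch '[[0,0,0,0.02,0,0,0.455],[0,0,0,0.01,0,0,0.455],[0,0,0,0,0,0,0.455]]'| grep -E 'pos|contact|grasp'
```

```text
eef_pos: [514.7, 250.7, 101.5]
contact_force: [3.8, 0.9, -0.8]
grasp_force: 16.4
```

```bash
python3 -m inch '[[0,0,0,0.02,0,0,0.455],[0,0,0,0.01,0,0,0.455],[0,0,0,0,0,0,0.455]]'| grep -E 'pos|contact|grasp'
```

```text
eef_pos: [514.0, 250.7, 101.5]
contact_force: [3.7, 0.8, -0.9]
grasp_force: 16.4
```

```bash
python3 -m inch '[[0,0,0,0.02,0,0,0.455],[0,0,0,0.01,0,0,0.455],[0,0,0,0,0,0,0.455]]'| grep -E 'pos|contact|grasp'
```

```text
eef_pos: [513.2, 250.6, 101.5]
contact_force: [3.1, 0.6, -0.3]
grasp_force: 16.4
```

```bash
python3 -m inch '[[0,0,0,0.02,0,0,0.455],[0,0,0,0.01,0,0,0.455],[0,0,0,0,0,0,0.455]]'| grep -E 'pos|contact|grasp'; python3 - <<'E'
from h import *
f=shot('wrist','wrist2.png')
E
```

```text
eef_pos: [513.0, 250.6, 101.6]
contact_force: [5.9, 0.1, -2.6]
grasp_force: 16.0
```

View pics/wrist2.png

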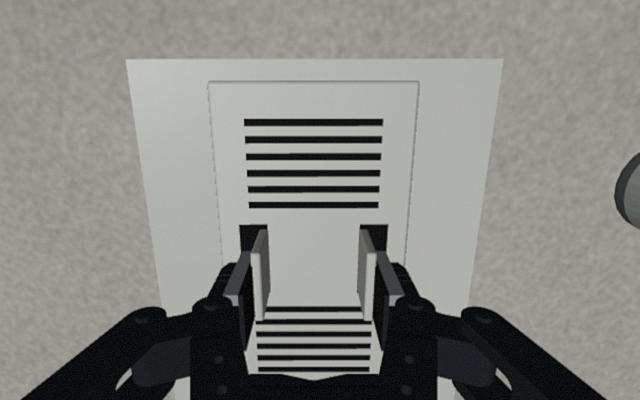

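The plate (edge at row 80) has moved with the gripper towards the inlet edge (row 60, earlier row 18). The force jump to 5.9 N is the stop. One small confirming push, then I lift slowly.

```bash
python3 -m inch '[[0,0,0,0.01,0,0,0.455],[0,0,0,0,0,0,0.455]]'| grep -E 'pos|contact|grasp'
python3 -m inch '[[0,0,0,0,0,-0.03,0.455],[0,0,0,0,0,-0.03,0.455],[0,0,0,0,0,-0.03,0.455]]'| grep -E 'pos|contact|grasp'
```

```text
eef_pos: [513.0, 250.6, 101.6]
contact_force: [6.4, 0.2, -3.3]
grasp_force: 15.8
eef_pos: [512.4, 250.5, 103.3]
contact_force: [5.7, 1.6, -7.9]
grasp_force: 14.6
```

```bash
python3 -m inch '[[0,0,0,-0.01,0,-0.03,0.457],[0,0,0,0,0,-0.04,0.457],[0,0,0,0,0,-0.04,0.457]]'| grep -E 'pos|contact|grasp'
```

```text
eef_pos: [512.3, 250.4, 105.9]
contact_force: [5.3, 1.3, -7.4]
grasp_force: 14.7
```

```bash
python3 -m inch '[[0,0,0,0,0,-0.04,0.457],[0,0,0,0,0,-0.04,0.457]]'| grep -E 'pos|contact|grasp'
```

```text
eef_pos: [512.3, 250.4, 108.0]
contact_force: [5.1, 1.3, -7.2]
grasp_force: 14.7
```

```bash
python3 - <<'E'
from h import *
f=shot('wrist'); Q=pts(f); print('plate z',np.nanmedian(Q[95:115,260:370,2]),'inlet top',np.nanmedian(Q[65:75,200:430,2]), np.nanmedian(Q[100:140,170:195,2]))
E
python3 -m inch '[[0,0,0,0,0,-0.04,0.457],[0,0,0,0,0,-0.04,0.457],[0,0,0,0,0,-0.04,0.457],[0,0,0,0,0,-0.04,0.457]]'| grep -E 'pos|contact|grasp'
python3 - <<'E'
from h import *
f=shot('wrist'); Q=pts(f); print('plate z',np.nanmedian(Q[95:115,260:370,2]))
E
```

```text
plate z 80.26145713482597 inlet top 70.556639625961 70.5895341993789
eef_pos: [512.2, 250.4, 112.6]
contact_force: [2.5, 0.3, -2.0]
grasp_force: 15.9
plate z 84.94715166943429
```

The cover is rising with the gripper (plate at 85 mm). I'll keep lifting steadily.

```bash
python3 -m inch '[[0,0,0,0,0,-0.05,0.457],[0,0,0,0,0,-0.06,0.457],[0,0,0,0,0,-0.08,0.457],[0,0,0,0,0,-0.1,0.457],[0,0,0,0,0,-0.15,0.457],[0,0,0,0,0,-0.2,0.457],[0,0,0,0,0,-0.2,0.457],[0,0,0,0,0,-0.3,0.457]]'
python3 -m inch '[[0,0,0,0,0,-0.4,0.457],[0,0,0,0,0,-0.5,0.457],[0,0,0,0,0,-0.5,0.457],[0,0,0,0,0,-0.5,0.457],[0,0,0,0,0,-0.3,0.457],[0,0,0,0,0,0,0.457],[0,0,0,0,0,0,0.457]]'
python3 - <<'E'
from h import *
f=shot('wrist','wrist3.png'); Q=pts(f); print('plate z',np.nanmedian(Q[95:115,260:370,2]))
f=shot('side','side1.png')
E
```

```text
clock: 11.28
eef_pos: [512.2, 250.4, 141.4]
tcp_rot: [-3.141, -0.001, -3.067]
contact_force: [0.4, 0.3, -1.1]
opening: 0.544
grasp_force: 16.2
clock: 11.87
eef_pos: [512.7, 250.6, 196.5]
tcp_rot: [3.141, 0.001, -3.067]
contact_force: [0.0, -0.1, -1.8]
opening: 0.545
grasp_force: 16.2
plate z 169.25147729146659
```

View pics/side1.png

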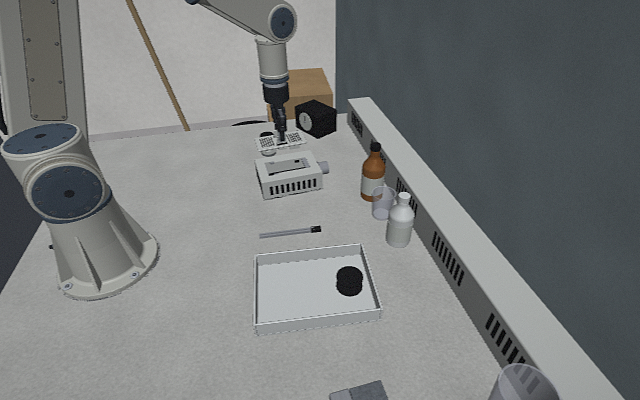

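The cover hangs level at (280,140) in the side view, with the open inlet below and nothing else moved. Plate top at 169 mm puts the skirt edge about 50 mm below the TCP. I'll carry it to the tray.

```bash
python3 -m inch '[[0,0,0.025,0,0,0,0.457],[0,0,0.025,0,0,0,0.457],[0,0,0,-0.01,-0.3,0,0.457],[0,0,0,-0.01,-0.6,0,0.457],[0,0,0,-0.01,-0.9,0,0.457],[0,0,0,-0.01,-1,0,0.457],[0,0,0,-0.01,-1,0,0.457],[0,0,0,-0.01,-1,0,0.457]]' | grep -E 'pos|rot|grasp'
python3 -m inch '[[0,0,0,-0.01,-1,0,0.457],[0,0,0,-0.01,-1,0,0.457],[0,0,0,-0.01,-1,0,0.457],[0,0,0,-0.01,-1,0,0.457],[0,0,0,-0.01,-1,0,0.457],[0,0,0,-0.01,-1,0,0.457],[0,0,0,-0.01,-1,0,0.457],[0,0,0,-0.01,-1,0,0.457]]' | grep -E 'pos|rot|grasp'
python3 -m inch '[[0,0,0,0,-1,0,0.457],[0,0,0,0,-1,0,0.457],[0,0,0,0,-1,0,0.457],[0,0,0,0,-1,0,0.457],[0,0,0,0,-0.7,0,0.457],[0,0,0,0,-0.3,0,0.457],[0,0,0,0,0,0,0.457],[0,0,0,0,0,0,0.457]]'
python3 - <<'E'
from h import *
f=shot('wrist','wrist4.png'); np.save('w4.npy',pts(f))
f=shot('scene','scene4.png'); np.save('s4.npy',pts(f))
f=shot('side','side4.png'); np.save('d4.npy',pts(f))
E
```

```text
eef_pos: [503.2, 128.6, 195.6]
tcp_rot: [-3.141, -0.001, 3.062]
grasp_force: 16.2
eef_pos: [488.3, -70.7, 195.7]
tcp_rot: [-3.141, -0.001, 3.061]
grasp_force: 16.2
clock: 13.97
eef_pos: [478.5, -193.3, 195.8]
tcp_rot: [3.141, -0.001, 3.059]
contact_force: [0.5, 0.3, -1.0]
opening: 0.546
grasp_force: 16.2
```

View pics/wrist4.png

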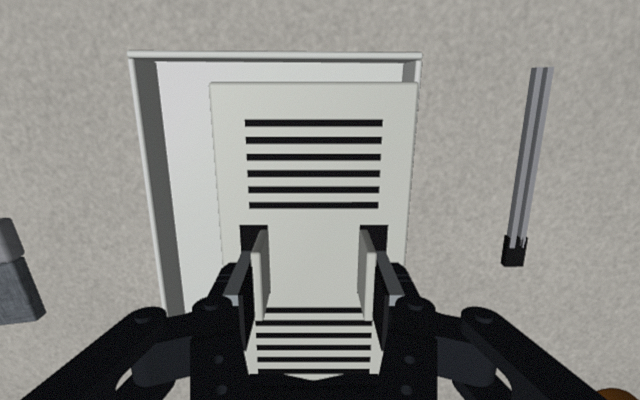

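The wrist view shows the tray's near rim from (130,54) to (421,54), with the cover still off to the right, so it is short in y. I'll cast the rim corners onto z=45.

```bash
python3 - <<'E'
from h import *
f=shot('wrist'); T=np.array(f['cam_to_world']); fl=200/np.tan(np.radians(f['vertical_fov'])/2)
def ray(u,v,z):
    d=T[:3,:3]@np.array([(u-f['cx'])/fl,(v-f['cy'])/fl,1]); return T[:3,3]+d*(z-T[2,3])/d[2]
a,b=ray(129,53,45)[:2],ray(422,53,45)[:2]; print('corners',a,b,np.linalg.norm(a-b))
e=(b-a)/np.linalg.norm(b-a)   # tray +y
x=np.array([e[1],-e[0]]); c=(a+b)/2+142*x; print('tray yaw deg',np.degrees(np.arctan2(x[1],x[0])),'centre',c)
tcp=r.sense()['eef_pos'][:2]; tgt=c-43*x; D=tgt-tcp; yaw=r.sense()['tcp_rot'][2]
print('target',tgt,'tool dx,dy mm',D@[np.cos(yaw),np.sin(yaw)],D@[np.sin(yaw),-np.cos(yaw)])
Q=np.load('w4.npy'); print('plate z',np.nanmedian(Q[95:115,260:370,2]), 'floor', np.nanmedian(Q[100:250,180:205,2]))
p=Q[84:300,210:415].reshape(-1,3); 
l,rr=ray(210,83,169),ray(417,83,169); print('cover near edge at z169',l,rr)
E
```

```text
corners [ 370.64588061 -314.11095025] [ 387.49916139 -107.85421345] 206.94413388875915
tray yaw deg -4.67127247379687 centre [ 520.60084595 -222.54689066]
target [ 477.74367713 -219.0450225 ] tool dx,dy mm -0.7319101576585422 -26.778404555030317
plate z 168.5557160357946 floor 5.772860683966314
cover near edge at z169 [ 399.43070895 -226.62147579  169.        ] [ 406.06191338 -145.44859751  169.        ]
```

```bash
python3 -m inch '[[0,0,0,-0.03,-0.5,0,0.457],[0,0,0,0,-0.4,0.1,0.457],[0,0,0,0,-0.17,0.4,0.457],[0,0,0,0,0,0.7,0.457],[0,0,0,0,0,0.8,0.457],[0,0,0,0,0,0.8,0.457],[0,0,0,0,0,0.8,0.457],[0,0,0,0,0,0.7,0.457]]' | grep -E 'pos|contact|grasp'
python3 -m inch '[[0,0,0,0,0,0.45,0.457],[0,0,0,0,0,0.3,0.457],[0,0,0,0,0,0.1,0.457],[0,0,0,0,0,0,0.457]]' | grep -E 'pos|contact|grasp'
```

```text
eef_pos: [477.1, -220.1, 86.5]
contact_force: [0.5, 0.1, -1.6]
grasp_force: 16.2
eef_pos: [477.7, -220.0, 66.9]
contact_force: [0.1, 0.1, -1.2]
grasp_force: 16.2
```

About 11 mm remains, so I'll lower slowly to contact.

```bash
python3 -m inch '[[0,0,0,0,0,0.1,0.457],[0,0,0,0,0,0.1,0.457],[0,0,0,0,0,0.06,0.457],[0,0,0,0,0,0.04,0.457],[0,0,0,0,0,0,0.457]]' | grep -E 'pos|contact|grasp'
python3 -m inch '[[0,0,0,0,0,0.04,0.457],[0,0,0,0,0,0.03,0.457],[0,0,0,0,0,0,0.457]]' | grep -E 'pos|contact|grasp'
```

```text
eef_pos: [477.9, -219.9, 59.9]
contact_force: [-0.4, -0.4, -1.1]
grasp_force: 16.2
eef_pos: [477.8, -219.9, 58.0]
contact_force: [0.2, -0.2, -1.8]
grasp_force: 16.2
```

```bash
python3 -m inch '[[0,0,0,0,0,0.03,0.457],[0,0,0,0,0,0,0.457]]' | grep -E 'pos|contact|grasp'
```

```text
eef_pos: [477.8, -219.9, 57.2]
contact_force: [0.5, 0.2, -1.7]
grasp_force: 16.2
```

```bash
python3 -m inch '[[0,0,0,0,0,0.03,0.457],[0,0,0,0,0,0,0.457]]' | grep -E 'pos|contact|grasp'
```

```text
eef_pos: [477.7, -219.9, 56.4]
contact_force: [0.3, 0.3, -1.5]
grasp_force: 16.2
```

```bash
python3 -m inch '[[0,0,0,0,0,0.03,0.457],[0,0,0,0,0,0,0.457]]' | grep -E 'pos|contact|grasp'
```

```text
eef_pos: [477.7, -219.9, 55.6]
contact_force: [0.4, -0.7, -0.8]
grasp_force: 16.2
```

```bash
python3 -m inch '[[0,0,0,0,0,0.02,0.457],[0,0,0,0,0,0,0.457]]' | grep -E 'pos|contact|grasp'
```

```text
eef_pos: [477.9, -219.9, 55.3]
contact_force: [0.6, 0.2, -0.4]
grasp_force: 16.5
```

```bash
python3 -m inch '[[0,0,0,0,0,0.02,0.457],[0,0,0,0,0,0,0.457]]' | grep -E 'pos|contact|grasp'
```

```text
eef_pos: [478.1, -220.0, 55.0]
contact_force: [-0.1, 0.5, 2.1]
grasp_force: 17.0
```

The cover is on the floor (+2 N). I'll open gradually, following the pads' back-swing.

```bash
python3 -m inch '[[0,0,0,0,0,0,0.43],[0,0,0,0,0,0.02,0.4],[0,0,0,0,0,0.02,0.37],[0,0,0,0,0,0.02,0.34],[0,0,0,0,0,0.02,0.31],[0,0,0,0,0,0.01,0.28],[0,0,0,0,0,0,0.26],[0,0,0,0,0,0,0.24]]'
python3 -m inch '[[0,0,0,0,0,0,0.2],[0,0,0,0,0,0,0.15],[0,0,0,0,0,0,0.1],[0,0,0,0,0,0,0.05],[0,0,0,0,0,0,0.05]]'
python3 - <<'E'
from h import *
f=shot('wrist','wrist5.png'); Q=pts(f); print('plate z',np.nanmedian(Q[95:115,260:370,2]))
E
```

```text
clock: 17.33
eef_pos: [477.9, -220.0, 52.6]
tcp_rot: [-3.142, 0.0, 3.059]
contact_force: [0.5, 0.3, 0.4]
opening: 0.762
grasp_force: 0.0
clock: 17.75
eef_pos: [477.8, -219.9, 52.6]
tcp_rot: [-3.142, 0.0, 3.059]
contact_force: [0.1, 0.4, -0.7]
opening: 0.947
grasp_force: 0.0
plate z 28.529944135347037
```

View pics/wrist5.png

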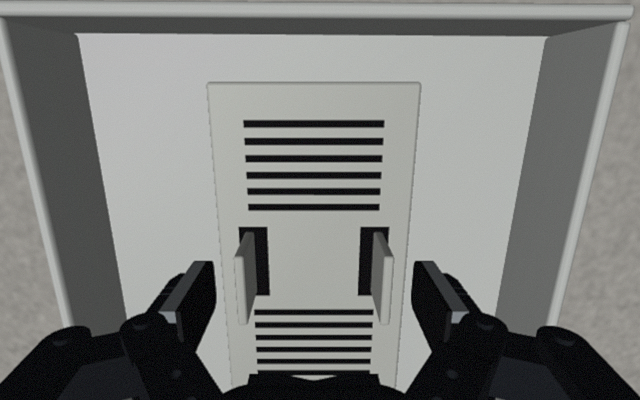

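The cover lies flat in the tray with the plate top at 28.5 mm. Its tabs are sprung out at (243,278) and (382,278), and the fingers are clear. I'll retreat upwards.

```bash
python3 -m inch '[[0,0,0,0,0,-0.2,0.05],[0,0,0,0,0,-0.4,0.05],[0,0,0,0,0,-0.6,0.05],[0,0,0,0,0,-0.8,0],[0,0,0,0,0,-0.8,0],[0,0,0,0,0,-0.8,0],[0,0,0,0,0,-0.6,0],[0,0,0,0,0,0,0]]'
python3 -m inch '[[0,0,0,0,0,0,0],[0,0,0,0,0,0,0],[0,0,0,0,0,0,0]]' | grep -E 'pos|contact'
python3 - <<'E'
from h import *
f=shot('side','side6.png')
f=shot('wrist'); Q=pts(f).reshape(-1,3); m=(Q[:,2]>24)&(Q[:,2]<32)&(abs(Q[:,0]-478)<95)&(abs(Q[:,1]+220)<60); q=Q[m]
A=np.c_[q[:,:2],np.ones(len(q))]; print(len(q),np.linalg.lstsq(A,q[:,2],rcond=None)[0], cv2.minAreaRect(q[:,:2].astype(np.float32)))
E
```

```text
clock: 18.47
eef_pos: [479.6, -220.8, 161.5]
tcp_rot: [-3.14, 0.005, 3.059]
contact_force: [1.2, -0.8, 0.1]
opening: 0.997
grasp_force: 0.0
eef_pos: [477.2, -219.7, 156.8]
contact_force: [-0.6, -0.0, 0.6]
22691 [ 2.15914943e-03 -9.16966567e-04  2.75243120e+01] ((468.84637451171875, -214.71820068359375), (93.39266967773438, 173.6856689453125), 84.93260192871094)
```

View pics/side6.png

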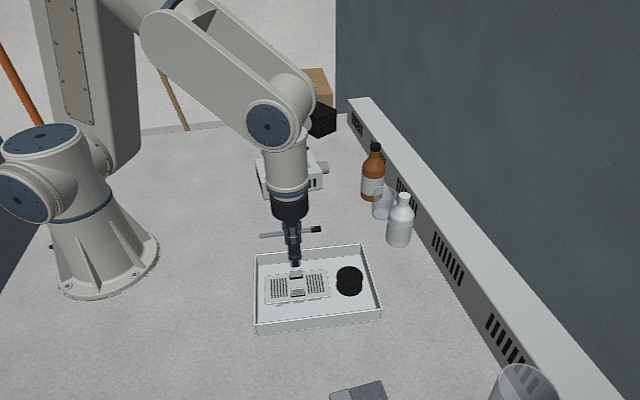

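The side view shows the cover flat in the tray at (297,287), clear of the reel at (348,280). The gripper is above it and everything else is in place.

```bash
python3 -c "
from rig import r
print(r.sign_off())"
```

```text
the job is handed in; nothing more can be done
None
```

The filter cover is off the inlet and lying flat and right way up on the rinse tray's floor, its tabs sprung out and the gripper clear; I handed the job in (no verdict was shown).

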